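Flag the shock mount that has gone soft

TASK

Three spring shock mounts that look alike stand in a row on the plate, and one of them has gone soft. Going from left to right as the robot sees them, press each black rubber pad firmly down with the fingertips and let it spring back, one at a time; then push the red tag in front of the softest mount all the way down and come clear. Leave the other two tags up, pick nothing up, and leave the loose nut, magnet block and bolt lying where they are.

Things in the scene. Friction and masses are not known exactly. Their poses are not given: they have to be found in the camera images.
- rail: aluminium plate fixed to the table, 160 x 460 x 12 mm, carrying the three mounts in a row along its y axis (its +y end is the left end as the robot sees it, +x points away from the robot). Origin at the centre of its underside, on the table top.
- left_mount: the left one of the three mounts: a steel foot with a spring under a round rubber pad, and a red tag in a grey guide on the robot's side of it; fixed on the plate, turned up to 0.25 rad. Origin at the foot's underside, 12 mm above the table; x axis from the tag towards the pad, z up. The tag's centre lies at x = -40 mm, the pad's at x = +26 mm.
- left_pad: the left mount's round black rubber pad, 55 mm across. Origin at the centre of its flat top, 68 mm above the table at rest; moves straight down when pressed, 12 mm to its stop, and springs back; over 2.5 mm counts as pressed. Soft spring: gives from under 1 N, then 0.3 N per mm; firm: from about 2 N, then 0.7 to 0.95 N per mm. All look alike; any may be the soft one.
- left_tag_top (a point): centre of the flat top (16 x 32 mm, long way across the mount) of the left mount's red tag, 76 mm above the table when fully up, 61 mm when fully down; moves with the tag.
- left_tag (a joint): how far the left mount's red tag is pushed down, m: 0 fully up, 0.015 fully down at its stop; it starts at 0 to 0.003. It slides in its guide with about 3 N of friction and stays where it is left.
- middle_mount: the middle one of the three mounts: a steel foot with a spring under a round rubber pad, and a red tag in a grey guide on the robot's side of it; fixed on the plate, turned up to 0.25 rad. Origin at the foot's underside, 12 mm above the table; x axis from the tag towards the pad, z up. The tag's centre lies at x = -40 mm, the pad's at x = +26 mm.
- middle_pad: the middle mount's round black rubber pad, 55 mm across. Origin at the centre of its flat top, 68 mm above the table at rest; moves straight down when pressed, 12 mm to its stop, and springs back; over 2.5 mm counts as pressed. Soft spring: gives from under 1 N, then 0.3 N per mm; firm: from about 2 N, then 0.7 to 0.95 N per mm. All look alike; any may be the soft one.
- middle_tag_top (a point): centre of the flat top (16 x 32 mm, long way across the mount) of the middle mount's red tag, 76 mm above the table when fully up, 61 mm when fully down; moves with the tag.
- middle_tag (a joint): how far the middle mount's red tag is pushed down, m: 0 fully up, 0.015 fully down at its stop; it starts at 0 to 0.003. It slides in its guide with about 3 N of friction and stays where it is left.
- right_mount: the right one of the three mounts: a steel foot with a spring under a round rubber pad, and a red tag in a grey guide on the robot's side of it; fixed on the plate, turned up to 0.25 rad. Origin at the foot's underside, 12 mm above the table; x axis from the tag towards the pad, z up. The tag's centre lies at x = -40 mm, the pad's at x = +26 mm.
- right_pad: the right mount's round black rubber pad, 55 mm across. Origin at the centre of its flat top, 68 mm above the table at rest; moves straight down when pressed, 12 mm to its stop, and springs back; over 2.5 mm counts as pressed. Soft spring: gives from under 1 N, then 0.3 N per mm; firm: from about 2 N, then 0.7 to 0.95 N per mm. All look alike; any may be the soft one.
- right_tag_top (a point): centre of the flat top (16 x 32 mm, long way across the mount) of the right mount's red tag, 76 mm above the table when fully up, 61 mm when fully down; moves with the tag.
- right_tag (a joint): how far the right mount's red tag is pushed down, m: 0 fully up, 0.015 fully down at its stop; it starts at 0 to 0.003. It slides in its guide with about 3 N of friction and stays where it is left.
- nut: loose dark hexagon nut, 35 x 39 x 19 mm, origin at the centre of its underside; a bystander on the table beyond the rail
- magnet: loose blue magnet block with a pale band, 35 x 51 x 30 mm, origin at the centre of its underside; a bystander beyond the rail
- bolt: loose bright hexagon bolt, 22 x 68 x 19 mm, lying down, origin at the centre of its underside; a bystander on the robot's side of the rail

How it is judged:
By the outcome, as a careful person would: the job done as asked, in the order asked, and still so for the second after the job is handed in, with the robot touching nothing.
It also fails if it takes over 51 s, if anything falls off the work surface, if the arm or the gripper's body presses on something with over 40 N, if the wrist force passes 120 N, or if a joint passes its speed limit or range.

ROBOT

A 6-joint arm with a two-finger parallel gripper is mounted at the origin on the work surface; the furniture and walls round the work are solid. World frame = base frame: x ahead of the robot, y to its left, z up, the work surface at z = 0. Lengths are in m, angles in degrees, forces in N, time in s.
With the tool pointing down it reaches from about 0.25 to 0.725 m from the base axis. Payload 9.7 kg.
Tool frame: the origin (TCP) lies midway between the tips of the shut fingers; the grasp point (between the pads) lies 19 mm behind it; z points along the fingers, x is the direction in which the jaws open and shut, and the axes are right-handed (so a half turn about z gives the same grasp; the last joint's range is limited). The gripper opens to 85 mm and grips with 20 to 120 N. Pads are 22 mm wide; open, the fingers measure 114 mm over their backs; the gripper's body (76 mm by 85 mm) begins 54 mm behind the grasp point. The pads swing forward as they close: fully open they stand 13 mm farther back than shut.
Start: joints at [-74.427, 4.979, 10.078, 95.1, 0, 90], TCP at [0.148, -0.53, 0.192] pointing down, gripper open.
Joint ranges: [-179.16, 179.16], [-48.56, 103.87], [-65.8, 70.77], [-126.05, 130.52], [-82.76, 87.17], [-180, 180]. Speed limits (degrees/s): [127.2, 127.2, 147.25, 180, 180, 180].

INTERFACE

Orientations are given as [roll, pitch, yaw] about the fixed x, y, z axes, in that order (R = Rz(yaw) Ry(pitch) Rx(roll)).
In Python, from workcell import bot, optics gives the robot as it stands.
- The arm moves only by the shell command python3 -m creep 'ROWS' [FORCE]. ROWS is JSON, a list of rows, each a list of 7 numbers: the shift along the tool's x, y, z in m, then the turn, a rotation vector about the tool's x, y, z in rad, then the opening, from 0 (shut) to 1 (fully open). A call has 1 to 8 rows; each row is the pose to reach, as a shift and turn from the pose commanded when the call began, along the tool's axes at that moment; what a row does not reach only later rows make up. A row lasts 1/10 s, in which the tool goes at most 50 mm and 8.59 degrees, less where a joint would pass 70% of its speed; a pose out of reach is approached as far as the arm can. A call with a gripper value outside its range is refused whole. The fingers move at their own pace and stop on an object; FORCE is the grip in N (left out, the last holds). Time passes only in rows, so rows that repeat a pose let the fingers close. It gives the time, the measured TCP pose, the force and the opening at its end, in the units of the state.
- bot.get_obs(): the state, without advancing time (a new reading comes with each control period).
- optics.camera(name): name is "scene" or "side" or "wrist"; returns the picture (400x640x3 uint8, red, green, blue); there is no depth.
- optics.camera_params(name): a dict with "camera_matrix" (3x3 intrinsics, pixels), "D" ([k1, k2, p1, p2, k3] as OpenCV has them; the pictures are not rectified), "R" (3x3) and "t" (3): a world point X has camera coordinates R X + t; the wrist camera has in their place "mount" (4x4, takes a point from camera to tool coordinates, whose origin is the TCP and whose axes are the tool frame's). Camera axes: x right, y down, z forward; pixel columns grow to the right and rows downward; lengths in m; the calibration is good to about 2 mm. A picture is of the moment at which its call begins: read the wrist's pose just before it. camera_params takes no time and is no camera call.
- bot.job_done(): hands the job in, once; it reports no verdict.
The state is a dict: "time": time; "q": joint angles; "qd": joint speeds; "joint_efforts": joint torques, N m; "ee_pos": TCP position; "tcp_rot": TCP orientation; "wrist_force": force on the tool from outside, world axes, zero at the start; "torque": the same for the moment, N m; "opening": finger opening in m.
Only numpy, scipy, OpenCV 4.12 (cv2) and the standard library are available. Lean on these libraries where they do the work, as an engineer would, in place of code of your own. Each camera call takes 0.05 s, during which the arm holds its last target.

## Working session

There is one attempt and no reset: what is moved stays moved. The work goes in short steps, Python scripts to look and compute and a shell command to move; the robot and the scene stay as the last step left them, time stands still between calls to the robot, and variables do not carry over. Pictures are saved under pics/ and viewed, and the job is handed in when it is done.

```bash
mkdir -p pics
python3 - <<'E'
from workcell import bot,optics
import cv2
for n in("scene","side"):
    cv2.imwrite(f"pics/{n}0.png",optics.camera(n)[...,::-1])
    print(n,optics.camera_params(n))
print(optics.camera_params("wrist"))
print(bot.get_obs())
E
```

```text
scene {'camera_matrix': array([[438.88158834,   0.        , 314.28317539],
       [  0.        , 438.88158834, 194.59707187],
       [  0.        ,   0.        ,   1.        ]]), 'D': array([0.03961793, 0.        , 0.        , 0.        , 0.        ]), 'R': array([[ 0.67654248, -0.73616072, -0.01891225],
       [-0.39055625, -0.3369177 , -0.85671015],
       [ 0.62430449,  0.58698711, -0.5154513 ]]), 't': array([-0.34884258,  0.28794266,  0.5521861 ])}
side {'camera_matrix': array([[378.88945991,   0.        , 322.85210873],
       [  0.        , 378.88945991, 198.5665239 ],
       [  0.        ,   0.        ,   1.        ]]), 'D': array([0.01770329, 0.        , 0.        , 0.        , 0.        ]), 'R': array([[ 0.91330252, -0.40710636, -0.01195471],
       [-0.21935415, -0.4669436 , -0.85664895],
       [ 0.34316506,  0.78500197, -0.51576124]]), 't': array([-0.50575528,  0.18975539,  0.69725137])}
{'camera_matrix': array([[321.51249131,   0.        , 325.45228304],
       [  0.        , 321.51249131, 192.69166182],
       [  0.        ,   0.        ,   1.        ]]), 'D': array([-0
[... 369 characters left out ...]
,  0.00000000e+00,
         1.00000000e+00]])}
{'time': 0.1, 'q': array([-7.44257414e+01,  5.00892515e+00,  1.00393896e+01,  9.50975189e+01,
       -1.06661612e-03,  8.99991201e+01]), 'qd': array([-0.02017994, -0.04400309,  0.07927106,  0.03504604,  0.13938987,
       -0.15921342]), 'joint_efforts': array([ 1.60996606e-04, -5.21560335e+01,  4.65654588e+01,  1.59210985e-02,
        3.26383690e-05, -9.64994484e-08]), 'ee_pos': array([ 0.14759949, -0.52958291,  0.19114815]), 'tcp_rot': array([ 1.79998934e+02,  6.70545148e-02, -7.44248616e+01]), 'wrist_force': array([ 0.13904287, -0.66575567,  0.0533117 ]), 'torque': array([-0.009774  ,  0.00955631, -0.00999292]), 'opening': 0.08540623237554788}
```

View pics/scene0.png

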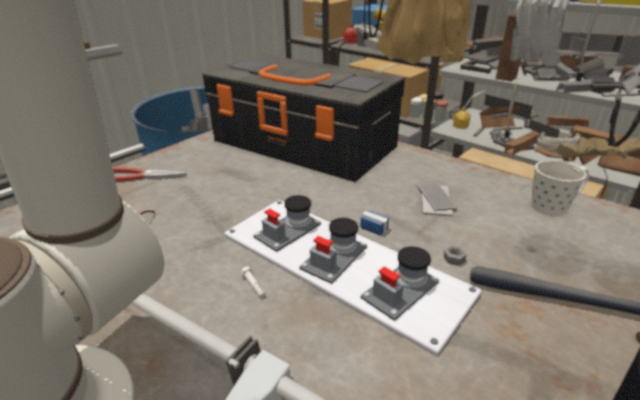

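View pics/side0.png

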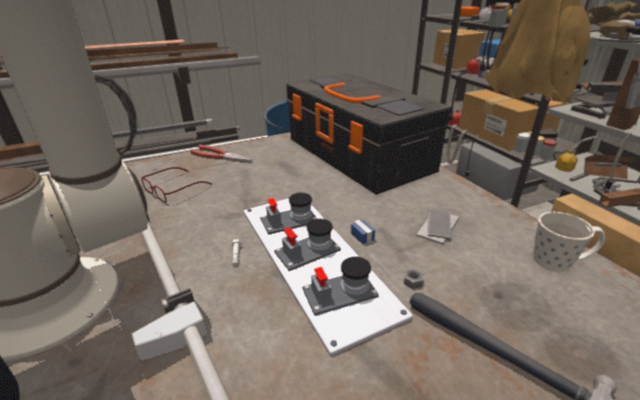

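The scene view shows the mounts with pads near (297,205), (343,228) and (413,258). In the side view they are near (300,202), (319,230) and (355,268). I'll zoom in next.

Run:
```python
import cv2,numpy as np
a=cv2.imread("pics/scene0.png")[185:325,225:465]; b=cv2.imread("pics/side0.png")[185:325,240:400]
cv2.imwrite("pics/z.png",np.vstack([cv2.resize(a,None,fx=2.1,fy=2.1,interpolation=cv2.INTER_CUBIC)]))
cv2.imwrite("pics/z2.png",cv2.resize(b,None,fx=4,fy=4,interpolation=cv2.INTER_CUBIC))
cv2.imwrite("pics/z.png",cv2.resize(a,None,fx=3.3,fy=3.3,interpolation=cv2.INTER_CUBIC))
```

```text
(no output)
```

View pics/z.png

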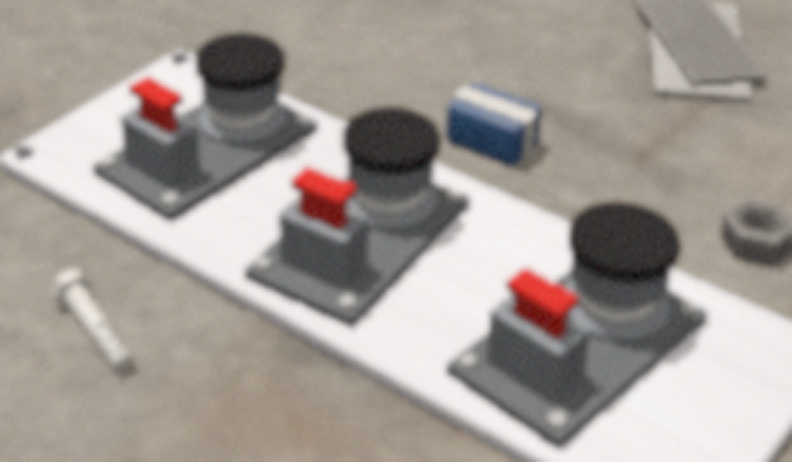

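View pics/z2.png

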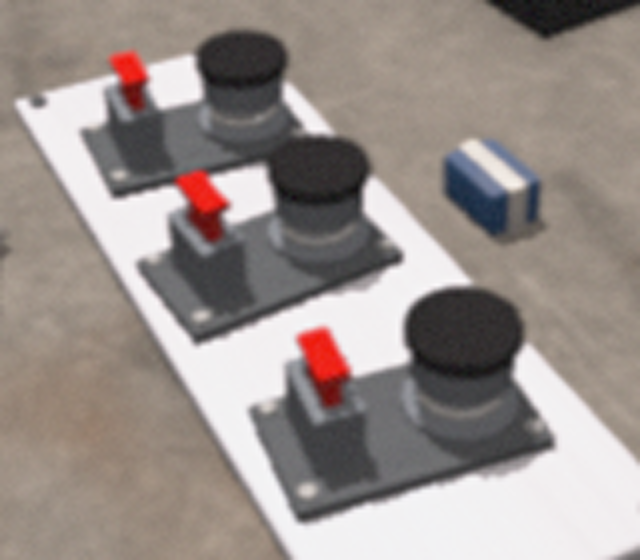

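```bash
cat > h.py <<'E'
import cv2,numpy as np
from workcell import bot,optics
from scipy.spatial.transform import Rotation as Ro
def ray(name,uv,obs=None,P=None):
    P=P or optics.camera_params(name)
    p=cv2.undistortPoints(np.array([[uv]],float),P["camera_matrix"],P["D"])[0,0]
    d=np.array([p[0],p[1],1.])
    if name=="wrist":
        R=Ro.from_euler("xyz",obs["tcp_rot"],degrees=True).as_matrix(); M=P["mount"]
        return R@M[:3,3]+obs["ee_pos"], R@M[:3,:3]@d
    return -P["R"].T@P["t"],P["R"].T@d
def onz(name,uv,z,obs=None):
    o,d=ray(name,uv,obs); return o+d*(z-o[2])/d[2]
def blobs(m,amin,amax=1e9):
    n,l,s,c=cv2.connectedComponentsWithStats(m.astype(np.uint8))
    return [(c[i],s[i],l==i) for i in range(1,n) if amin<s[i,4]<amax]
E
python3 - <<'E'
from h import *
for n,(x0,x1,y0,y1) in {"scene":(225,465,185,325),"side":(240,400,185,325)}.items():
    im=cv2.imread(f"pics/{n}0.png").astype(int); 
    roi=np.zeros(im.shape[:2],bool); roi[y0:y1,x0:x1]=1
    B,G,R=im[...,0],im[...,1],im[...,2]
    for c,s,_ in blobs(roi&(im.max(2)<52),100): print(n,"pad",c,s,onz(n,c,.063).round(4))
    for c,s,_ in blobs(roi&(R>205)&(G<90),10): print(n,"tag",c,s,onz(n,c,.075).round(4))
E
```

```text
scene pad [298.54032258 208.29032258] [287 202  22  11 124] [0.505  0.0301 0.063 ]
scene pad [342.26973684 232.56578947] [331 222  26  16 152] [ 0.499  -0.0846  0.063 ]
scene pad [411.88038278 263.92822967] [400 252  29  19 209] [ 0.5065 -0.2225  0.063 ]
scene tag [271.75 212.7 ] [266 210  13   6  40] [0.4483 0.044  0.075 ]
scene tag [322.88709677 240.72580645] [315 237  16   8  62] [ 0.4465 -0.0852  0.075 ]
scene tag [389.2826087  272.98913043] [381 268  18  11  92] [ 0.4526 -0.215   0.075 ]
side pad [379.33888889 187.58333333] [363 185  37   9 180] [0.7109 0.0139 0.063 ]
side pad [300.03030303 200.47979798] [290 194  21  14 198] [0.5147 0.0396 0.063 ]
side pad [318.73992674 228.08424908] [307 220  24  17 273] [ 0.5103 -0.0787  0.063 ]
side pad [354.9950495  269.13118812] [342 258  28  22 404] [ 0.5187 -0.22    0.063 ]
side tag [271.68292683 201.2195122 ] [268 198   8   7  41] [0.4494 0.0449 0.075 ]
side tag [289.69491525 232.20338983] [285 228  11  10  59] [ 0.4463 -0.0828  0.075 ]
side tag [320.17647059 273.03529412] [315 268  12  11  85] [ 0.4536 -0.2156  0.075 ]
```

The two views agree to within 10 mm, and the pad-to-tag spacing comes out at 63–64 mm against the 66 mm given. Next I'll close the fingers and move above the left pad, turning to yaw -90.

```bash
python3 -m creep '[[-0.03,-0.033,0,0,0,0.13,0],[-0.06,-0.066,0,0,0,0.272,0],[-0.09,-0.1,0,0,0,0.272,0],[-0.12,-0.134,0,0,0,0.272,0],[-0.15,-0.168,0,0,0,0.272,0],[-0.18,-0.2,0,0,0,0.272,0],[-0.21,-0.234,0,0,0,0.272,0],[-0.23,-0.26,0,0,0,0.272,0]]' 40
```

```text
time: 0.9
ee_pos: [0.337, -0.2363, 0.1918]
tcp_rot: [-180.0, 0.0, -90.0]
wrist_force: [0.7, -1.3, 0.1]
opening: 0.0
```

```bash
python3 -m creep '[[-0.034,-0.022,0,0,0,0,0],[-0.07,-0.044,0,0,0,0,0],[-0.105,-0.066,0,0,0,0,0],[-0.14,-0.09,0,0,0,0,0],[-0.175,-0.112,0,0,0,0,0],[-0.21,-0.134,0,0,0,0,0],[-0.245,-0.156,0,0,0,0,0],[-0.274,-0.175,0,0,0,0,0]]'
python3 -m creep '[[0,0,0,0,0,0,0],[0,0,0,0,0,0,0]]'
python3 - <<'E'
from h import *
o=bot.get_obs(); im=optics.camera("wrist"); cv2.imwrite("pics/w1.png",im[...,::-1])
import pickle; pickle.dump(o,open("w1.pkl","wb")); print(o["ee_pos"],o["tcp_rot"],o["q"],o["wrist_force"])
E
```

```text
time: 1.7
ee_pos: [0.5125, 0.0203, 0.1914]
tcp_rot: [180.0, 0.8, -88.1]
wrist_force: [0.5, -1.2, -0.3]
opening: -0.0003
time: 1.9
ee_pos: [0.5115, 0.0176, 0.1912]
tcp_rot: [179.9, 0.8, -88.5]
wrist_force: [-0.1, 0.2, 0.2]
opening: 0.0002
[0.51152997 0.01758137 0.19118412] [179.89981965   0.77787188 -88.47453217] [ 1.47538718e+00 -1.70291115e-01  4.68209566e+00  9.49532563e+01
  7.77782822e-01  1.79948555e+02] [-0.14992975  0.16220512  0.18390907]
```

View pics/w1.png

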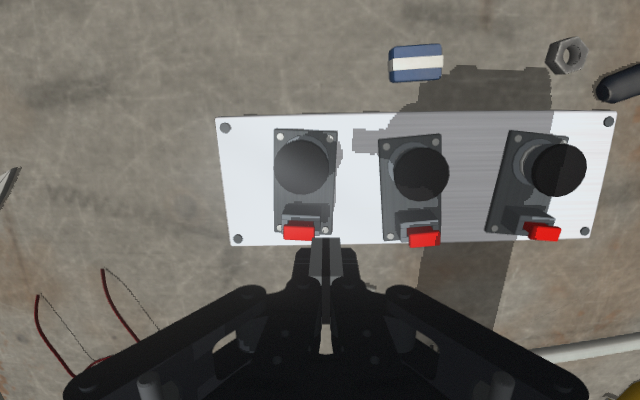

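The wrist view shows all three mounts: pads near (302,166), (420,173) and (558,169), red tags near (299,232), (424,239) and (544,231). Joint 6 is at its limit here, so I'll turn back a little. First I'll measure from this view.

```bash
cat > m.py <<'E'
from h import *
import pickle,sys
o=pickle.load(open("w1.pkl","rb")); im=cv2.imread("pics/w1.png").astype(int)
roi=np.zeros(im.shape[:2],bool); roi[110:250,215:615]=1
B,G,R=im[...,0],im[...,1],im[...,2]
for c,s,_ in blobs(roi&(R>150)&(G<80),60): print("tag",c.round(1),s,onz("wrist",c,.074,o).round(4))
g=cv2.medianBlur(im.mean(2).astype(np.uint8),5)
cs=cv2.HoughCircles(g,cv2.HOUGH_GRADIENT,1,60,param1=60,param2=14,minRadius=23,maxRadius=32)
v=im.astype(np.uint8).copy()
for x,y,r in cs[0]:
    if 110<y<250 and 215<x<615:
        a=onz("wrist",(x,y),.068,o);e=onz("wrist",(x+r,y),.068,o)
        print("pad",x,y,r,a.round(4),np.linalg.norm(a-e)*2); cv2.circle(v,(int(x),int(y)),int(r),(0,255,0),1)
cv2.imwrite("pics/w1c.png",cv2.resize(v[100:260,200:620],None,fx=1.9,fy=1.9))
for uv,z in (((224,128),.012),((237,239),.012),((609,121),.012),((585,231),.012)): print(onz("wrist",uv,z,o).round(4))
E
python3 m.py
```

```text
tag [298.1 232.7] [283 226  31  15 393] [0.4503 0.046  0.074 ]
tag [547.1 233.5] [535 227  26  14 318] [ 0.4563 -0.2119  0.074 ]
tag [422.6 239.4] [410 232  29  16 353] [ 0.4466 -0.0814  0.074 ]
pad 554.5 164.5 31.4 [ 0.528  -0.2063  0.068 ] 0.06694917479021893
pad 301.5 166.5 28.0 [0.5177 0.0434 0.068 ] 0.05430860540427579
pad 419.5 173.5 26.8 [ 0.5143 -0.0718  0.068 ] 0.05287946075029451
[0.5465 0.1352 0.012 ]
[0.4102 0.1281 0.012 ]
[ 0.5702 -0.3028  0.012 ]
[ 0.4333 -0.3101  0.012 ]
```

```bash
sleep 1
```

```text
(no output)
```

View pics/w1c.png

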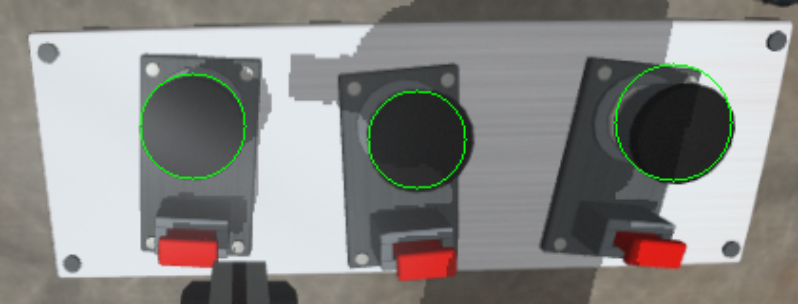

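```bash
python3 -m creep '[[0,0,0.02,0,0,-0.13,0],[0,0,0.05,0,0,-0.25,0],[0,0,0.08,0,0,-0.25,0],[0,0,0.08,0,0,-0.25,0],[0,0,0.08,0,0,-0.25,0]]'
python3 - <<'E'
from h import *
o=bot.get_obs();print(o["ee_pos"],o["tcp_rot"],o["q"],o["wrist_force"])
o=__import__("pickle").load(open("w1.pkl","rb"));print(onz("wrist",(559.5,169.5),.068,o),onz("wrist",(421,173),.068,o))
E
```

```text
time: 2.45
ee_pos: [0.5113, 0.018, 0.1127]
tcp_rot: [-179.8, 0.8, -74.3]
wrist_force: [-0.4, -0.6, 0.6]
opening: 0.0001
[0.51128513 0.01798184 0.11269638] [-179.81526481    0.76505848  -74.2562923 ] [  1.51508838  -1.14533937  -4.96605562  86.18825527   0.78699368
 165.77255245] [-0.40377627 -0.56655187  0.61445228]
[ 0.52335938 -0.21272512  0.068     ] [ 0.51499841 -0.07317159  0.068     ]
```

```bash
python3 -m creep '[[-0.022,-0.011,0,-0.003,0.013,0,0],[-0.022,-0.011,0.015,-0.003,0.013,0,0],[-0.022,-0.011,0.03,-0.003,0.013,0,0],[-0.022,-0.011,0.035,-0.003,0.013,0,0],[-0.022,-0.011,0.035,-0.003,0.013,0,0],[-0.022,-0.011,0.035,-0.003,0.013,0,0]]'
python3 - <<'E'
from h import *
o=bot.get_obs();print(o["ee_pos"],o["tcp_rot"],o["wrist_force"])
cv2.imwrite("pics/s2.png",optics.camera("scene")[...,::-1][150:350,180:500])
E
```

```text
time: 3.05
ee_pos: [0.5164, 0.0429, 0.0775]
tcp_rot: [-180.0, 0.0, -74.2]
wrist_force: [-0.2, 0.4, -0.5]
opening: -0.0002
[0.51638306 0.04289148 0.07745408] [-1.79977665e+02  2.60424451e-02 -7.41945795e+01] [-0.1965858   0.38120143 -0.47449624]
```

View pics/s2.png

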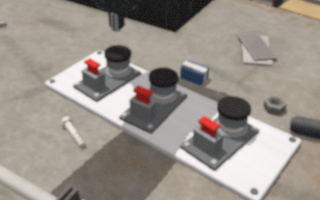

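Run:
```python
from h import *
def proj(n,X):
    P=optics.camera_params(n); return cv2.projectPoints(np.array([X],float),cv2.Rodrigues(P["R"])[0],P["t"],P["camera_matrix"],P["D"])[0].ravel()
print(proj("scene",[.5164,.0429,.0775]),proj("scene",[.516,.042,.068]),proj("side",[.5164,.0429,.0775]))
s=optics.camera("scene")[...,::-1]; d=optics.camera("side")[...,::-1]
print(bot.get_obs()["ee_pos"])
cv2.imwrite("pics/s3.png",np.hstack([cv2.resize(s[130:290,220:380],None,fx=2.4,fy=2.4),cv2.resize(d[120:280,220:380],None,fx=2.4,fy=2.4)]))
```

```text
[297.68116341 197.35901849] [298.05060032 201.71408492] [299.9307645  194.22761705]
[0.51666474 0.04309388 0.07773152]
```

View pics/s3.png

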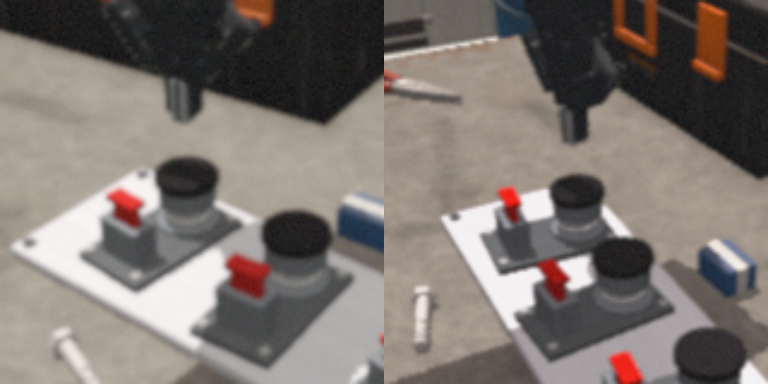

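Run:
```python
from h import *
P=optics.camera_params("wrist");M=np.linalg.inv(P["mount"])
for z in (0,-.019,-.038):
    p=M@[0,0,z,1]; print(z,cv2.projectPoints(p[None,:3],np.zeros(3),np.zeros(3),P["camera_matrix"],P["D"])[0].ravel())
# triangulate tip
o1,d1=ray("scene",(296,180));o2,d2=ray("side",(298.5,179))
A=np.c_[d1,-d2];t=np.linalg.lstsq(A,o2-o1,rcond=None)[0];print(o1+d1*t[0],o2+d2*t[1])
o=bot.get_obs();cv2.imwrite("pics/w4.png",optics.camera("wrist")[...,::-1]);print(o)
```

```text
0 [326.86369191 223.19754978]
-0.019 [327.02919177 236.5841894 ]
-0.038 [327.2314551  252.96873113]
[0.51524101 0.04417101 0.11644209] [0.51529539 0.04424163 0.11660157]
{'time': 3.2, 'q': array([ 4.75099525e+00, -1.33468121e-01, -7.81470715e+00,  8.22616377e+01,
        2.69766355e-02,  1.68930859e+02]), 'qd': array([ 0.07261669, -0.01891107, -0.03063576, -0.13483789,  0.00758056,
        0.0389617 ]), 'joint_efforts': array([-4.64773946e-02, -4.67152977e+01,  4.68316019e+01,  4.94172695e-03,
        7.84157874e-04, -1.98453497e-03]), 'ee_pos': array([0.51666474, 0.04309388, 0.07773152]), 'tcp_rot': array([-1.79938760e+02,  1.55074695e-02, -7.41798420e+01]), 'wrist_force': array([-0.25956296,  0.44073371, -0.29719566]), 'torque': array([ 0.01464048, -0.04127051, -0.05544139]), 'opening': -0.00027801556652766647}
```

View pics/w4.png

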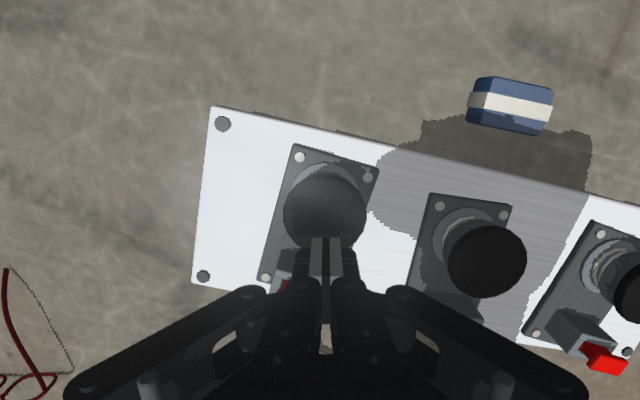

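The tip triangulates to z ≈ 0.116, but the reported TCP is 0.078, so the visible fingers end about 39 mm short of it. I won't trust either height. I'll go down in small steps and watch the force.

```bash
python3 -m creep '[[0,0,0.003,0,0,0,0],[0,0,0.006,0,0,0,0],[0,0,0.006,0,0,0,0]]';python3 -m creep '[[0,0,0.003,0,0,0,0],[0,0,0.004,0,0,0,0],[0,0,0.004,0,0,0,0]]'; python3 -m creep '[[0,0,0.002,0,0,0,0],[0,0,0.003,0,0,0,0],[0,0,0.003,0,0,0,0]]'
```

```text
time: 3.55
ee_pos: [0.5161, 0.0433, 0.0706]
tcp_rot: [180.0, 0.0, -74.2]
wrist_force: [-0.3, -0.2, -0.0]
opening: -0.0
time: 3.85
ee_pos: [0.5162, 0.0433, 0.0669]
tcp_rot: [180.0, 0.0, -74.2]
wrist_force: [0.1, -0.5, 0.0]
opening: 0.0
time: 4.15
ee_pos: [0.5163, 0.0433, 0.064]
tcp_rot: [-180.0, 0.0, -74.2]
wrist_force: [0.0, 0.3, 0.1]
opening: -0.0003
```

Run:
```python
from h import *
s=optics.camera("scene")[...,::-1]; d=optics.camera("side")[...,::-1]
o=bot.get_obs();print(o["ee_pos"],o["wrist_force"])
cv2.imwrite("pics/s5.png",np.hstack([cv2.resize(s[130:290,220:380],None,fx=2.4,fy=2.4),cv2.resize(d[120:280,220:380],None,fx=2.4,fy=2.4)]))
```

```text
[0.51638015 0.04335153 0.06416099] [ 0.18878467  1.17357051 -0.02818563]
```

View pics/s5.png

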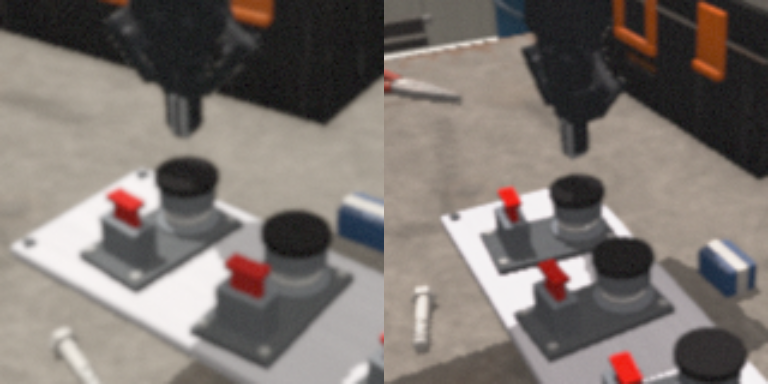

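The picture confirms it: the tip is still about 38 mm above the reported TCP, level with z ≈ 0.102, and there was no contact. Contact should come at a reported z of about 0.030.

```bash
python3 -m creep '[[0,0,0.01,0,0,0,0],[0,0,0.02,0,0,0,0],[0,0,0.027,0,0,0,0],[0,0,0.027,0,0,0,0],[0,0,0.027,0,0,0,0]]';for i in 1 2 3; do :; done; python3 -m creep '[[0,0,0.003,0,0,0,0],[0,0,0.003,0,0,0,0]]'; python3 -m creep '[[0,0,0.003,0,0,0,0],[0,0,0.003,0,0,0,0]]'; python3 -m creep '[[0,0,0.003,0,0,0,0],[0,0,0.003,0,0,0,0]]'
```

```text
time: 4.75
ee_pos: [0.5162, 0.0433, 0.0369]
tcp_rot: [180.0, 0.0, -74.2]
wrist_force: [0.9, 0.0, 0.9]
opening: 0.0
time: 4.95
ee_pos: [0.5164, 0.0433, 0.0341]
tcp_rot: [-180.0, 0.0, -74.2]
wrist_force: [0.4, 0.6, 0.4]
opening: -0.0002
time: 5.15
ee_pos: [0.5163, 0.0433, 0.0309]
tcp_rot: [180.0, 0.0, -74.2]
wrist_force: [-0.9, -0.4, -0.6]
opening: -0.0002
time: 5.35
ee_pos: [0.5163, 0.0433, 0.0278]
tcp_rot: [-180.0, 0.0, -74.2]
wrist_force: [0.3, -0.2, 0.8]
opening: 0.0001
```

```bash
for i in 1; do python3 -m creep '[[0,0,0.002,0,0,0,0],[0,0,0.002,0,0,0,0]]'; python3 -m creep '[[0,0,0.002,0,0,0,0],[0,0,0.002,0,0,0,0]]'; python3 -m creep '[[0,0,0.002,0,0,0,0],[0,0,0.002,0,0,0,0]]';done | grep -E "pos|force"
python3 - <<'E'
from h import *
s=optics.camera("scene")[...,::-1]; d=optics.camera("side")[...,::-1]
o=bot.get_obs();print(o["ee_pos"],o["wrist_force"],o["torque"])
cv2.imwrite("pics/s6.png",np.hstack([cv2.resize(s[130:290,220:380],None,fx=2.4,fy=2.4),cv2.resize(d[120:280,220:380],None,fx=2.4,fy=2.4)]))
E
```

```text
ee_pos: [0.5164, 0.0434, 0.026]
wrist_force: [-0.2, -0.4, 1.7]
ee_pos: [0.5165, 0.0434, 0.024]
wrist_force: [0.8, -0.1, 1.2]
ee_pos: [0.5165, 0.0434, 0.022]
wrist_force: [-0.8, -0.1, 2.5]
[0.51650712 0.04337084 0.02225162] [0.40138525 0.41604049 1.80157244] [ 0.00208291 -0.00209327  0.05775574]
```

View pics/s6.png

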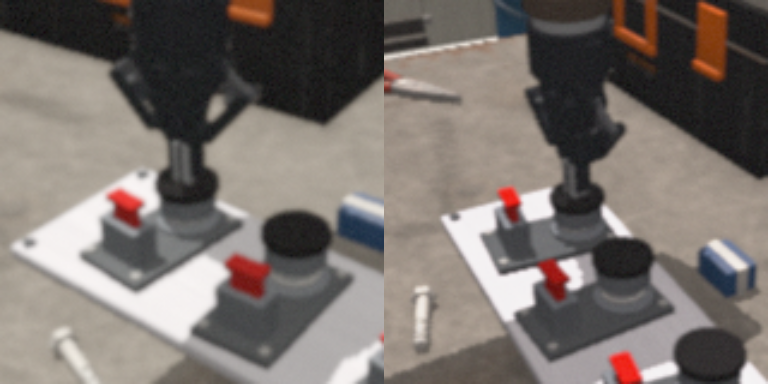

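```bash
for i in 1; do python3 -m creep '[[0,0,0.002,0,0,0,0],[0,0,0.002,0,0,0,0]]'; python3 -m creep '[[0,0,0.001,0,0,0,0],[0,0,0.001,0,0,0,0]]'; python3 -m creep '[[0,0,0,0,0,0,0]]'; python3 -m creep '[[0,0,0,0,0,0,0]]'; python3 -m creep '[[0,0,0,0,0,0,0]]';done | grep -E "time|pos|force"
```

```text
time: 6.25
ee_pos: [0.5165, 0.0434, 0.0201]
wrist_force: [1.2, -1.4, 3.7]
time: 6.45
ee_pos: [0.5165, 0.0434, 0.0191]
wrist_force: [0.6, 0.9, 3.8]
time: 6.55
ee_pos: [0.5165, 0.0434, 0.0192]
wrist_force: [-0.1, -0.0, 3.1]
time: 6.65
ee_pos: [0.5165, 0.0434, 0.0192]
wrist_force: [0.3, 0.9, 2.9]
time: 6.75
ee_pos: [0.5165, 0.0433, 0.0192]
wrist_force: [1.4, 0.6, 2.8]
```

The left pad gives about 3.2 N at roughly 10 mm, which fits the soft spring. I'll still press the others, so I lift off and go to the middle pad.

```bash
python3 -m creep '[[0,0,-0.01,0,0,0,0],[0,0,-0.03,0,0,0,0],[0,0,-0.06,0,0,0,0],[0.03,0.009,-0.06,0,0,0,0],[0.06,0.018,-0.06,0,0,0,0],[0.09,0.027,-0.06,0,0,0,0],[0.114,0.036,-0.06,0,0,0,0],[0.114,0.036,-0.06,0,0,0,0]]'; python3 -m creep '[[0,0,0.015,0,0,0,0],[0,0,0.03,0,0,0,0],[0,0,0.043,0,0,0,0],[0,0,0.043,0,0,0,0]]'
python3 - <<'E'
from h import *
s=optics.camera("scene")[...,::-1]; d=optics.camera("side")[...,::-1]
o=bot.get_obs();print(o["ee_pos"],o["wrist_force"])
cv2.imwrite("pics/s7.png",np.hstack([cv2.resize(s[140:300,260:420],None,fx=2.4,fy=2.4),cv2.resize(d[140:300,240:400],None,fx=2.4,fy=2.4)]))
E
```

```text
time: 7.55
ee_pos: [0.5123, -0.0785, 0.0793]
tcp_rot: [180.0, 0.0, -74.3]
wrist_force: [0.9, 0.8, -0.2]
opening: -0.0001
time: 7.95
ee_pos: [0.5112, -0.0752, 0.0331]
tcp_rot: [179.8, 0.1, -74.1]
wrist_force: [-0.7, 0.8, -0.8]
opening: 0.0001
[ 0.51247809 -0.07556367  0.03549675] [ 0.57919034 -0.02434205 -0.13270907]
```

View pics/s7.png

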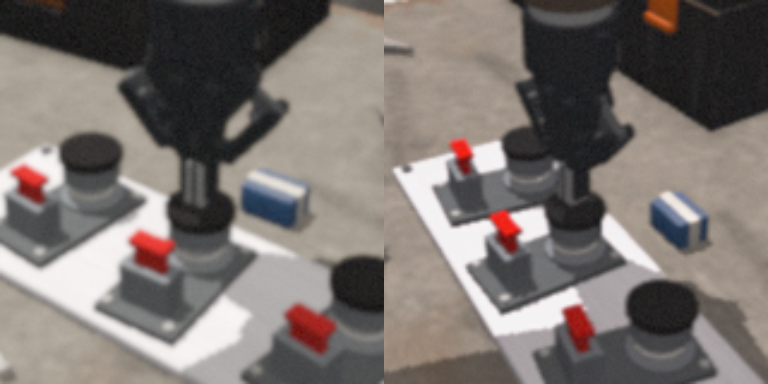

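The left pad has sprung back, and the tip is just above the middle pad. Pressing now.

```bash
(python3 -m creep '[[0,0,0.003,0,0,0,0],[0,0,0.005,0,0,0,0],[0,0,0.006,0,0,0,0],[0,0,0.006,0,0,0,0]]'; python3 -m creep '[[0,0,0.002,0,0,0,0],[0,0,0.003,0,0,0,0],[0,0,0.003,0,0,0,0]]'; python3 -m creep '[[0,0,0.002,0,0,0,0],[0,0,0.004,0,0,0,0],[0,0,0.004,0,0,0,0]]'; python3 -m creep '[[0,0,0.002,0,0,0,0],[0,0,0.003,0,0,0,0],[0,0,0.003,0,0,0,0]]';python3 -m creep '[[0,0,0,0,0,0,0]]'; python3 -m creep '[[0,0,0,0,0,0,0]]') | grep -E "time|pos|force"
```

```text
time: 8.45
ee_pos: [0.5129, -0.0762, 0.0301]
wrist_force: [-0.7, 0.4, 0.2]
time: 8.75
ee_pos: [0.5131, -0.0762, 0.0273]
wrist_force: [-0.5, -0.3, 3.0]
time: 9.05
ee_pos: [0.5132, -0.0762, 0.0234]
wrist_force: [-0.6, -0.2, 6.6]
time: 9.35
ee_pos: [0.5132, -0.0763, 0.0208]
wrist_force: [-1.5, -0.9, 9.6]
time: 9.45
ee_pos: [0.5132, -0.0762, 0.0209]
wrist_force: [-1.9, -0.4, 10.2]
time: 9.55
ee_pos: [0.5132, -0.0762, 0.0209]
wrist_force: [-2.3, -0.6, 9.9]
```

The middle one is firm, about 10 N at 8.5 mm. Next the right pad.

```bash
python3 -m creep '[[0,0,-0.01,0,0,0,0],[0,0,-0.03,0,0,0,0],[0,0,-0.06,0,0,0,0],[0.035,0.008,-0.06,0,0,0,0],[0.07,0.016,-0.06,0,0,0,0],[0.105,0.024,-0.06,0,0,0,0],[0.137,0.031,-0.06,0,0,0,0],[0.137,0.031,-0.06,0,0,0,0]]'; python3 -m creep '[[0,0,0.0,0,0,0,0],[0,0,0.015,0,0,0,0],[0,0,0.03,0,0,0,0],[0,0,0.043,0,0,0,0],[0,0,0.043,0,0,0,0],[0,0,0.043,0,0,0,0]]'
python3 - <<'E'
from h import *
s=optics.camera("scene")[...,::-1]; d=optics.camera("side")[...,::-1]
o=bot.get_obs();print(o["ee_pos"],o["wrist_force"])
cv2.imwrite("pics/s8.png",np.hstack([cv2.resize(s[170:330,310:470],None,fx=2.4,fy=2.4),cv2.resize(d[170:330,270:430],None,fx=2.4,fy=2.4)]))
E
```

```text
time: 10.35
ee_pos: [0.52, -0.2195, 0.0792]
tcp_rot: [180.0, 0.0, -74.3]
wrist_force: [0.2, 0.7, 0.2]
opening: -0.0002
time: 10.95
ee_pos: [0.5201, -0.2159, 0.0365]
tcp_rot: [180.0, 0.1, -74.1]
wrist_force: [1.2, 0.1, 0.3]
opening: -0.0002
[ 0.52077573 -0.21636649  0.03754499] [-0.53170445 -0.2731999   0.35363946]
```

View pics/s8.png

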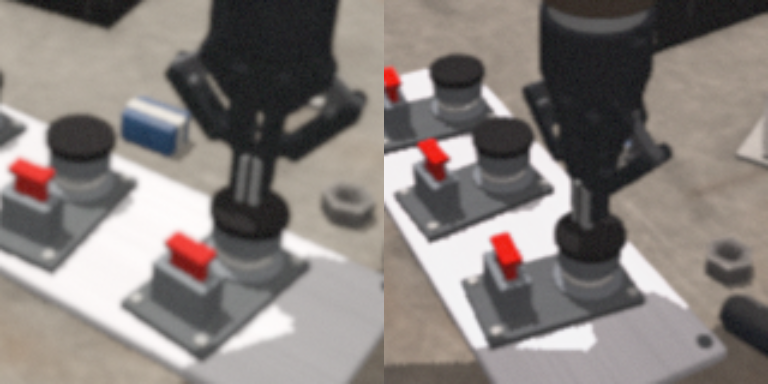

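The tip is over the right pad, near its centre.

```bash
(python3 -m creep '[[0,0,0.003,0,0,0,0],[0,0,0.006,0,0,0,0],[0,0,0.008,0,0,0,0],[0,0,0.008,0,0,0,0]]'; python3 -m creep '[[0,0,0.002,0,0,0,0],[0,0,0.003,0,0,0,0],[0,0,0.003,0,0,0,0]]'; python3 -m creep '[[0,0,0.002,0,0,0,0],[0,0,0.004,0,0,0,0],[0,0,0.004,0,0,0,0]]'; python3 -m creep '[[0,0,0.002,0,0,0,0],[0,0,0.003,0,0,0,0],[0,0,0.003,0,0,0,0]]';python3 -m creep '[[0,0,0,0,0,0,0]]'; python3 -m creep '[[0,0,0,0,0,0,0]]') | grep -E "time|pos|force"
```

```text
time: 11.45
ee_pos: [0.5204, -0.2164, 0.0288]
wrist_force: [-0.7, 0.0, 0.0]
time: 11.75
ee_pos: [0.5205, -0.2165, 0.0262]
wrist_force: [-1.1, 1.0, 3.3]
time: 12.05
ee_pos: [0.5205, -0.2165, 0.0221]
wrist_force: [-1.8, 0.5, 6.3]
time: 12.35
ee_pos: [0.5206, -0.2165, 0.0194]
wrist_force: [-2.8, 1.3, 8.2]
time: 12.45
ee_pos: [0.5206, -0.2165, 0.0195]
wrist_force: [-2.7, 0.5, 8.4]
time: 12.55
ee_pos: [0.5205, -0.2165, 0.0196]
wrist_force: [-2.7, 0.9, 8.2]
```

The right one is firm too, about 8.3 N at 9.5 mm. So the left mount is the soft one, and I go to its tag at (0.4495, 0.0455).

```bash
python3 -m creep '[[0,0,-0.01,0,0,0,0],[0,0,-0.03,0,0,0,0],[0,0,-0.065,0,0,0,0],[-0.04,0,-0.07,0,0,0,0],[-0.08,0,-0.07,0,0,0,0],[-0.12,-0.002,-0.07,0,0,0,0],[-0.16,-0.002,-0.07,0,0,0,0],[-0.2,-0.003,-0.07,0,0,0,0]]'; python3 -m creep '[[-0.04,0,0,0,0,0,0],[-0.071,0,0,0,0,0,0],[-0.071,0,0,0,0,0,0],[-0.071,0,0,0,0,0,0],[-0.071,0,0.02,0,0,0,0],[-0.071,0,0.035,0,0,0,0],[-0.071,0,0.035,0,0,0,0],[-0.071,0,0.035,0,0,0,0]]'
python3 - <<'E'
from h import *
s=optics.camera("scene")[...,::-1]; d=optics.camera("side")[...,::-1]
o=bot.get_obs();print(o["ee_pos"],o["wrist_force"])
cv2.imwrite("pics/s9.png",np.hstack([cv2.resize(s[140:300,220:380],None,fx=2.4,fy=2.4),cv2.resize(d[120:280,220:380],None,fx=2.4,fy=2.4)]))
E
```

```text
time: 13.35
ee_pos: [0.468, -0.0219, 0.0892]
tcp_rot: [-180.0, 0.0, -74.2]
wrist_force: [0.9, 0.2, -0.3]
opening: -0.0001
time: 14.15
ee_pos: [0.4492, 0.0445, 0.054]
tcp_rot: [180.0, 0.0, -74.2]
wrist_force: [-0.0, -0.2, 0.7]
opening: -0.0001
[0.44973679 0.0447809  0.05477175] [ 0.60419236 -0.38861716  0.78751529]
```

View pics/s9.png

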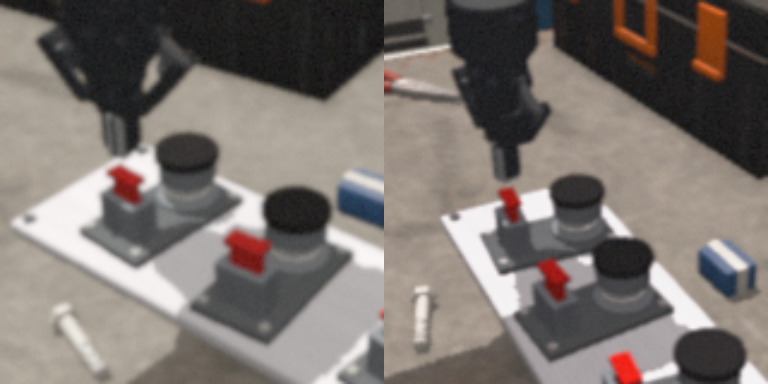

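Every pad has sprung back. The tip is centred above the left tag, at scene crop (122,150) over (127,173).

```bash
(python3 -m creep '[[0,0,0.007,0,0,0,0],[0,0,0.014,0,0,0,0],[0,0,0.016,0,0,0,0],[0,0,0.016,0,0,0,0]]'; python3 -m creep '[[0,0,0.002,0,0,0,0],[0,0,0.005,0,0,0,0],[0,0,0.005,0,0,0,0]]'; python3 -m creep '[[0,0,0.002,0,0,0,0],[0,0,0.005,0,0,0,0],[0,0,0.005,0,0,0,0]]'; python3 -m creep '[[0,0,0.002,0,0,0,0],[0,0,0.004,0,0,0,0],[0,0,0.004,0,0,0,0]]';python3 -m creep '[[0,0,0.002,0,0,0,0],[0,0,0.002,0,0,0,0]]') | grep -E "time|pos|force"
python3 - <<'E'
from h import *
s=optics.camera("scene")[...,::-1]; d=optics.camera("side")[...,::-1]
o=bot.get_obs();print(o["ee_pos"],o["wrist_force"])
cv2.imwrite("pics/s10.png",np.hstack([cv2.resize(s[140:300,220:380],None,fx=2.4,fy=2.4),cv2.resize(d[120:280,220:380],None,fx=2.4,fy=2.4)]))
E
```

```text
time: 14.65
ee_pos: [0.449, 0.0451, 0.0376]
wrist_force: [0.9, 0.1, 0.1]
time: 14.95
ee_pos: [0.4495, 0.0451, 0.033]
wrist_force: [0.3, -0.3, -1.1]
time: 15.25
ee_pos: [0.4493, 0.0451, 0.0278]
wrist_force: [0.0, -0.7, -0.1]
time: 15.55
ee_pos: [0.4493, 0.0451, 0.0238]
wrist_force: [-1.1, 0.6, 0.1]
time: 15.75
ee_pos: [0.4493, 0.0451, 0.0218]
wrist_force: [-0.3, 0.1, -0.3]
[0.44921999 0.04510742 0.02189551] [-0.09461621 -0.78933766 -0.27269452]
```

View pics/s10.png

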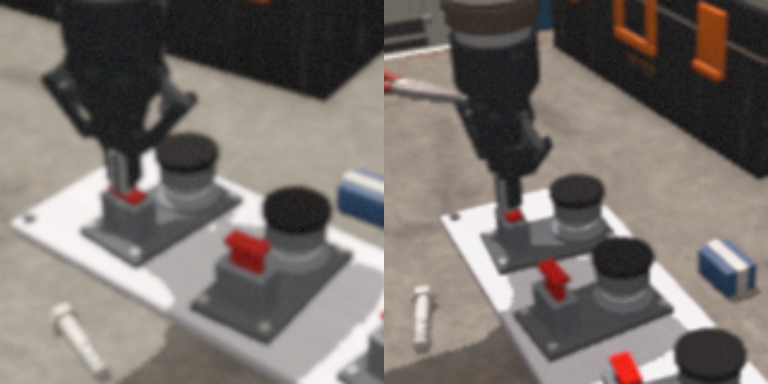

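The tag is moving down with the tip. I'll keep going until the stop shows in the force.

```bash
(python3 -m creep '[[0,0,0.001,0,0,0,0],[0,0,0.001,0,0,0,0]]'; python3 -m creep '[[0,0,0.001,0,0,0,0],[0,0,0.001,0,0,0,0]]'; python3 -m creep '[[0,0,0.001,0,0,0,0],[0,0,0.001,0,0,0,0]]') | grep -E "time|pos|force"
```

```text
time: 16.05
ee_pos: [0.4493, 0.0451, 0.0215]
wrist_force: [-2.1, -0.2, 5.7]
time: 16.25
ee_pos: [0.4494, 0.0451, 0.0214]
wrist_force: [-6.2, -0.7, 13.6]
time: 16.45
ee_pos: [0.4495, 0.0451, 0.0213]
wrist_force: [-9.5, -1.6, 21.7]
```

The stop is reached: at z = 0.0213 the force climbs to 22 N with hardly any more travel. Retracting.

```bash
python3 -m creep '[[0,0,-0.005,0,0,0,0],[0,0,-0.02,0,0,0,0],[0,0,-0.06,0,0,0,0],[0,0,-0.1,0,0,0,0],[0.02,0.04,-0.14,0,0,0,0],[0.02,0.08,-0.16,0,0,0,0],[0.02,0.12,-0.16,0,0,0,0],[0.02,0.12,-0.16,0,0,0,0]]';python3 -m creep '[[0,0,0,0,0,0,0],[0,0,0,0,0,0,0],[0,0,0,0,0,0,0]]'
python3 - <<'E'
from h import *
n={k:optics.camera(k)[...,::-1] for k in("scene","side")}
cv2.imwrite("pics/s11.png",np.hstack([cv2.resize(n["scene"][180:320,220:380],None,fx=2.4,fy=2.4),cv2.resize(n["side"][180:320,230:390],None,fx=2.4,fy=2.4)]))
for k in n:
    im=n[k].astype(int);a=cv2.imread(f"pics/{k}0.png").astype(int)
    for t,i in (("before",a),("now",im)):
        m=(i[...,2]>140)&(i[...,1]<80)&(i[...,0]<80); m[:190]=0;m[330:]=0;m[:,:240]=0;m[:,420:]=0
        print(k,t,[(c.round(1).tolist(),s[:4].tolist(),onz(k,c,.062).round(3).tolist()) for c,s,_ in blobs(m,12)])
print(bot.get_obs()["wrist_force"])
E
```

```text
time: 17.25
ee_pos: [0.3368, -0.0078, 0.1819]
tcp_rot: [-179.8, -0.1, -74.2]
wrist_force: [1.4, -0.6, 0.1]
opening: 0.0003
time: 17.55
ee_pos: [0.3398, -0.0067, 0.1786]
tcp_rot: [179.9, 0.1, -74.1]
wrist_force: [0.1, -0.3, -0.0]
opening: -0.0
scene before [([271.8, 213.8], [266, 210, 13, 8], [0.459, 0.056, 0.062]), ([323.4, 241.8], [315, 238, 18, 9], [0.458, -0.076, 0.062]), ([389.3, 274.1], [380, 268, 20, 13], [0.463, -0.209, 0.062])]
scene now [([272.6, 220.1], [266, 216, 14, 9], [0.445, 0.039, 0.062]), ([323.4, 241.9], [315, 238, 18, 9], [0.457, -0.076, 0.062]), ([389.3, 274.3], [380, 268, 20, 13], [0.463, -0.209, 0.062])]
side before [([271.8, 201.7], [268, 198, 8, 8], [0.454, 0.064, 0.062]), ([289.6, 232.6], [284, 228, 13, 10], [0.451, -0.067, 0.062]), ([320.2, 273.8], [315, 268, 12, 13], [0.458, -0.204, 0.062])]
side now [([272.4, 207.7], [269, 204, 8, 8], [0.448, 0.039, 0.062]), ([289.7, 232.6], [284, 227, 13, 12], [0.451, -0.067, 0.062]), ([320.3, 274.0], [315, 268, 12, 13], [0.458, -0.205, 0.062])]
[ 0.65157757 -0.24904983  0.04950195]
```

View pics/s11.png

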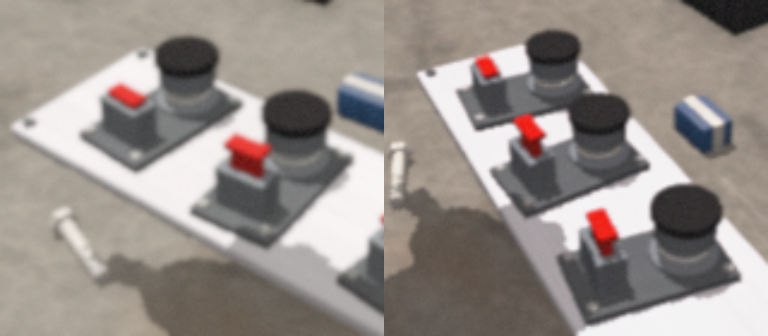

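The left tag sits flat on its guide, having moved down about 6 px (roughly 13 mm) in both views. The other two tags are within 0.4 px of where they started, all the pads are up, and the arm is clear.

```bash
python3 -c "
from workcell import bot
print(bot.job_done())"
```

```text
the job is handed in; nothing more can be done
None
```

I pressed the three pads left to right, found the left mount soft, and pushed its red tag down to the stop. I handed the job in at about 17.7 s.

| Mount | Force when pressed | Press depth | Verdict |
|---|---|---|---|
| Left | about 3.2 N | about 10 mm | soft |
| Middle | about 10 N | about 8.5 mm | firm |
| Right | about 8.3 N | about 9.5 mm | firm |

- **Tag:** The force on the left tag climbed to about 22 N with almost no further travel, which I took as the stop. I then lifted the arm clear.
- **Last checks:** In both fixed views the left tag is down flat on its guide. The other two tags have not moved (within 0.4 px), all three pads are back up, and the wrist force reads about zero. The bolt and magnet look undisturbed in the last pictures. I did not look at the nut again after the right press, but the arm did not go near it.
- **What disagreed:**
  - The visible fingertips end about 38 mm short of the reported TCP. I set the contact heights from the pictures and the force instead.
  - Joint 6 ran into its limit on the way to the first pad, so I turned the tool back before pressing.
  - While the left tag was sliding down, the force read near zero instead of the expected 3 N or so. The pictures and the hard stop confirmed that it moved.

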